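# Advance the microscope filter wheel four clicks

## Task

Turn the click-stop filter wheel on the microscope's filter station exactly four clicks clockwise (seen from above) from where it stands, by pushing its orange finger post round with a closed fingertip, and leave the wheel resting in that click. Push gently, do not pinch or straddle the post, and leave the well plate, amber bottle, dish and tip box where they are.

Things in the scene. Friction and masses are not known exactly. Their poses are not given: they have to be found in the camera images.
- station: Fixed filter station: white base with a black stage plate, top of the plate 60 mm above the work surface. Origin on the work surface directly under the wheel's axis; z up. The stage plate reaches 105 mm to either side of the origin along its own x and from -92.5 to +242.5 mm along its own y.
- wheel_axis (a point): Centre of the wheel's upper face, on its vertical axis of rotation, 72 mm above the work surface. The wheel is a dark steel disc of radius 62 mm, 10 mm thick, lying flat on the stage with twelve small coloured filters and white dots let in flush (its centre boss is 2 mm high). A white line on the stage beside the wheel is a fixed mark on the station's -x side.
- post_top (a point): Centre of the top of the orange finger post, the only thing that stands up from the wheel: an upright cylinder of diameter 14 mm and height 24 mm above the wheel's upper face, its axis 50 mm from the wheel's axis. It goes round with the wheel; its top is 96 mm above the work surface.
- filter_wheel (a joint): Wheel angle in rad, clockwise from above positive (0: post on the station's -x side). Sprung click stops every 0.5236 rad (30 deg): eight, at 0 to 3.665; end stops 0.12 rad beyond. Starts in the first, second or third. A click takes about 3 to 5 N at the post; half-way (0.26 rad) the resistance vanishes and the wheel snaps on into the next stop, the post running ahead of the finger.
- well_plate_mid (a point): Centre of a loose clear well plate, 85 x 127 x 18 mm, lying on the stage plate beside the wheel (on the station's +y side). Leave alone.
- reagent_bottle_mid (a point): Centre (half-way up) of a loose amber bottle, diameter 38 mm, 75 mm tall, standing on the work surface. Leave alone.
- dish_mid (a point): Centre of a loose closed clear dish, diameter 64 mm, 18 mm high, on the work surface. Leave alone.
- tip_box_mid (a point): Centre of a loose blue box with clear lid, 72 x 102 x 54 mm, on the work surface beyond the station. Leave alone.

How it is judged (in metres and radians):
At the end, for the whole second after the job is handed in: The wheel rests within 10 degrees of four clicks (120 degrees) clockwise from its start (the end stops leave no room for four clicks the other way), not moving, and the four loose things stand within 15 mm of where they started (distance of post_top from where it was at the start of the episode between 0.0819 and 0.0906 m and velocity of joint filter_wheel between -0.05 and 0.05 rad/s and distance of each of well_plate_mid, reagent_bottle_mid, dish_mid, tip_box_mid from where it was at the start of the episode below 0.015 m); the robot touches nothing.
It fails at once if the well plate, amber bottle, dish or tip box is moved by more than 15 mm, or lifted (distance of any of well_plate_mid, reagent_bottle_mid, dish_mid, tip_box_mid from where it was at the start of the episode above 0.015 m).
It fails at once if the finger post is pinched or straddled (grasp point around the post instead of a fingertip beside it) (horizontal distance between the grasp point and post_top below 0.01 m and z of the grasp point in the frame of post_top below 0.015 m).
It fails at once if the station or its wheel is pushed with more than 25 N (contact force between the fingers and station above 25 N).
It also fails if it takes over 54 s, if anything falls off the work surface, if the arm or the gripper's body presses on something with over 40 N, if the wrist force passes 120 N, or if a joint passes its speed limit or range.

## Robot

A 7-joint arm with a two-finger parallel gripper is mounted at the origin on the work surface. World frame = base frame: x ahead of the robot, y to its left, z up, the work surface at z = 0. Lengths are in m, angles in degrees, forces in N, time in s.
With the tool pointing down it reaches from about 0.425 to 0.95 m from the base axis. Payload 4.7 kg.
Tool frame: the origin (TCP) lies at the very end of the fingers, on their centre line; the grasp point (between the pads) lies 19 mm behind it (env.grasp_offset is the distance from the TCP to the grasp point, in m); z points along the fingers, x is the direction in which the jaws open and shut, and the axes are right-handed (so a half turn about z gives the same grasp; the last joint's range is limited). The gripper opens to 85 mm and grips with 20 to 120 N. Pads are 22 mm wide; open, the fingers measure 114 mm over their backs; the gripper's body (76 mm by 85 mm) begins 54 mm behind the grasp point. The pads swing forward as they close: fully open they stand 13 mm farther back than shut.
Start: joints at [-69.952, 26.849, -2.785, 87.806, 1.381, 65.374, -4.715], TCP at [0.25, 0.627, 0.231] pointing down, gripper open.
Joint ranges: [-148.3, 148.3], [-19.14, 114.17], [-79.39, 73.82], [5.75, 140.21], [-59.74, 239.74], [12.07, 113.84], [-152.46, 152.46]. Speed limits (degrees/s): [147.25, 147.25, 180, 180, 180, 180, 180].

## Interface

Orientations are given as a 3x3 rotation matrix whose columns are the frame's x, y, z axes.
In Python, from cell import env gives the robot as it stands. The module is installed in compiled form; this text tells all that it offers.
- The arm moves only by the tool carry_out, never from a script. Its argument "rows" is a list of rows, each a list of 2 entries, a list of its own where there are three numbers: the shift along the tool's x, y, z in m, then the turn, a rotation vector about the tool's x, y, z in degrees. In form: [[[dx, dy, dz], [wx, wy, wz]], ...]. A call has 1 to 20 rows; each row is the pose to reach, as a shift and turn from the pose commanded when the call began, along the tool's axes at that moment; what a row does not reach only later rows make up. A row lasts 1/12 s, in which the tool goes at most 41.7 mm and 7.16 degrees, less where a joint would pass 70% of its speed; a pose out of reach is approached as far as the arm can. A call with a gripper value outside its range is refused whole. "gripper" is the opening in per cent of the stroke, from 0 (shut) to 100 (fully open), set as the call begins (left out, the last holds). The fingers move at their own pace and stop on an object; "force" is the grip in N (left out, the last holds). Time passes only in rows, so rows that repeat a pose let the fingers close. It gives the time, the measured TCP pose, the force and the opening at its end, in the units of the state.
- env.get_state(): the state, without advancing time (a new reading comes with each control period).
- env.snapshot(name): name is "scene" or "top" or "wrist"; returns a dict with "pixels" (400x640x3 uint8, blue, green, red), "K" (3x3 intrinsics, pixels), "rvec" (rotation vector, rad) and "tvec" (3), from world to camera coordinates, as OpenCV has them; the wrist camera has in their place "mount" (4x4, takes a point from camera to tool coordinates, whose origin is the TCP and whose axes are the tool frame's). Camera axes: x right, y down, z forward; pixel columns grow to the right and rows downward; lengths in m; the calibration is good to about 2 mm. A picture is of the moment at which its call begins: read the wrist's pose just before it. There is no depth.
- env.finish_job(): hands the job in, once; it reports no verdict.
The state is a dict: "clock": time; "joints": joint angles; "joint_velocities": joint speeds; "joint_torque": joint torques, N m; "position": TCP position; "tcp_rot": TCP orientation; "wrist_force": force on the tool from outside, world axes, zero at the start; "ft_torque": the same for the moment, N m; "opening": opening from 0.0 (shut) to 1.0 (fully open).
Only numpy, scipy, OpenCV 4.12 (cv2) and the standard library are available. Lean on these libraries where they do the work, as an engineer would, in place of code of your own. Each camera call takes 0.05 s, during which the arm holds its last target.

## Working session

There is one attempt and no reset: what is moved stays moved. The work goes in short steps, Python scripts to look and compute and a tool call to move; the robot and the scene stay as the last step left them, time stands still between calls to the robot, and variables do not carry over. Pictures are saved under pics/ and viewed, and the job is handed in when it is done.

Besides the shell and the picture viewer there is one more tool, called as name(argument=value, ...), one argument or row to a line, values as JSON. carry_out: Moves the arm, as the interface text tells. Its arguments: {"type":"object","properties":{"rows":{"type":"array","items":{"type":"array"}},"gripper":{"type":"number"},"force":{"type":"number"}},"required":["rows"]}

```bash
mkdir -p pics
cat > h.py <<'E'
from cell import env
import numpy as np, cv2
def snap(n,f):
    s=env.get_state(); d=env.snapshot(n); cv2.imwrite('pics/'+f,d['pixels'])
    K=np.array(d['K'],float)
    if 'mount' in d:
        M=np.array(d['mount']);R=np.array(s['tcp_rot']);p=np.array(s['position'])
        Rc=R@M[:3,:3]; c=R@M[:3,3]+p
    else:
        Rw=cv2.Rodrigues(np.array(d['rvec'],float))[0]; Rc=Rw.T; c=-Rw.T@np.array(d['tvec'],float).ravel()
    return d['pixels'],K,Rc,c
def ray(K,Rc,c,uv,z):
    v=Rc@np.linalg.inv(K)@np.array([uv[0],uv[1],1.]); return c+v*(z-c[2])/v[2]
def proj(K,Rc,c,P):
    q=K@(Rc.T@(np.array(P)-c)); return q[:2]/q[2]
E
python3 - <<'E'
from h import *
s=env.get_state(); print(s['clock'],s['position'],np.round(s['tcp_rot'],3),s['opening'],env.grasp_offset)
for n in ['scene','top','wrist']:
    im,K,R,c=snap(n,n+'0.png'); print(n,np.round(c,3),np.round(R[:,2],2))
    h=cv2.cvtColor(im,cv2.COLOR_BGR2HSV)
    m=cv2.inRange(h,(5,150,120),(20,255,255))
    k,l,st,ce=cv2.connectedComponentsWithStats(m)
    for i in range(1,k):
        if st[i,4]>20: print(st[i],ce[i].round(1),ray(K,R,c,ce[i],.09).round(3))
E
```

```text
0.0 [0.24936839 0.6266194  0.23024669] [[ 0.37   0.929 -0.001]
 [ 0.929 -0.37  -0.002]
 [-0.002  0.    -1.   ]] 1.0009527204660433 0.0187
scene [ 1.349 -0.176  0.621] [-0.8   0.17 -0.57]
top [ 0.535 -0.034  0.723] [ 0.13  0.   -0.99]
[331 241   6   6  26] [333.1 243.6] [ 0.544 -0.047  0.09 ]
[308 273   6   6  25] [310.7 275.1] [ 0.492 -0.01   0.09 ]
[300 281   9   8  51] [303.9 284.7] [0.476 0.002 0.09 ]
wrist [0.175 0.657 0.373] [ 0.29 -0.12 -0.95]
```

View pics/scene0.png

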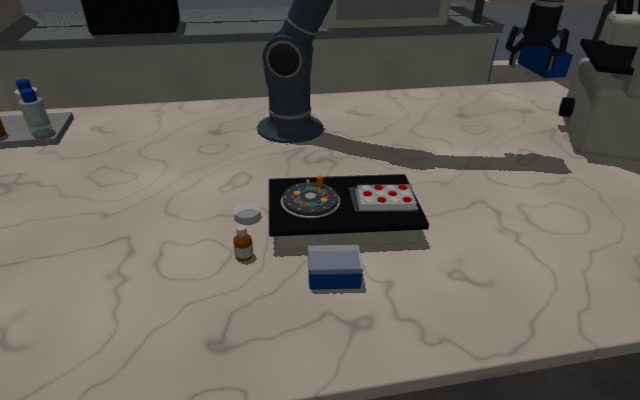

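View pics/top0.png

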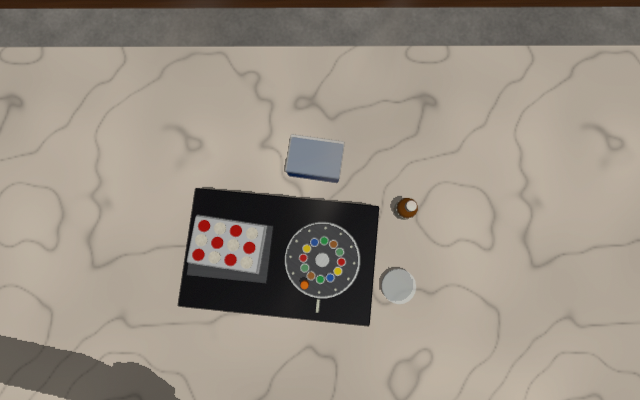

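The top view shows the wheel centred near (322,260), the orange post at (304,285), the white mark at (318,306) and the plate to its left. The bottle and dish are to the right, and the tip box is beyond the station. The post looks to be in the second stop, about 30° clockwise of the mark. Next I'll measure it.

```bash
cat > m.py <<'E'
from h import *
im,K,R,c=snap('top','t1.png'); h=cv2.cvtColor(im,cv2.COLOR_BGR2HSV)
# grey rim: stage very dark, rim brighter
g=cv2.cvtColor(im,cv2.COLOR_BGR2GRAY)
roi=np.zeros_like(g); cv2.circle(roi,(322,260),43,255,-1)
m=cv2.bitwise_and((g>35).astype(np.uint8)*255,roi)
k,l,st,ce=cv2.connectedComponentsWithStats(m)
i=1+np.argmax(st[1:,4]); cs,_=cv2.findContours((l==i).astype(np.uint8),cv2.RETR_EXTERNAL,cv2.CHAIN_APPROX_NONE)
e=cv2.fitEllipse(max(cs,key=len)); print('rim',e,ray(K,R,c,e[0],.072))
# line
ml=((g>110)&(h[...,1]<90)).astype(np.uint8); ml[:298]=0; ml[315:]=0; ml[:,:310]=0; ml[:,328:]=0
p=np.argwhere(ml)[:,::-1].astype(np.float32); a=p[p[:,1].argmin()];b=p[p[:,1].argmax()]
print('line',len(p),p.mean(0),ray(K,R,c,p.mean(0),.06))
mp=cv2.inRange(h,(5,150,120),(20,255,255)); k,l,st,ce=cv2.connectedComponentsWithStats(mp); i=1+np.argmax(st[1:,4])
print('post',ce[i],ray(K,R,c,ce[i],.094))
q=cv2.resize(im[190:330,170:420],None,fx=3,fy=3,interpolation=cv2.INTER_CUBIC); cv2.imwrite('pics/tz.png',q)
im2,K2,R2,c2=snap('scene','s1.png'); h2=cv2.cvtColor(im2,cv2.COLOR_BGR2HSV)
mp=cv2.inRange(h2,(3,150,90),(22,255,255)); mp[195:]=0; k,l,st,c_=cv2.connectedComponentsWithStats(mp)
for j in range(1,k): print('scene',st[j],c_[j])
j=1+np.argmax(st[1:,4])
# two-view
def P(K,R,c): return K@np.hstack([R.T,(-R.T@c)[:,None]])
u2=np.array([c_[j][0],st[j][1]+1.])
X=cv2.triangulatePoints(P(K,R,c),P(K2,R2,c2),ce[i].reshape(2,1),u2.reshape(2,1)); print('post tri',(X[:3]/X[3]).ravel())
cv2.imwrite('pics/sz.png',cv2.resize(im2[160:300,220:430],None,fx=3.5,fy=3.5,interpolation=cv2.INTER_CUBIC))
# stage corners
E
python3 m.py
```

```text
rim ((322.10809326171875, 259.2471923828125), (75.16781616210938, 79.77021026611328), 0.7929495573043823) [ 0.51752247 -0.02847879  0.072     ]
line 37 [317.21622 305.5946 ] [ 0.43808449 -0.01987867  0.06      ]
post [303.94117647 284.70588235] [0.47660432 0.00137851 0.094     ]
scene [317 175   6   4  15] [319.53333333 176.86666667]
scene [315 188   4   2   7] [316.28571429 188.42857143]
post tri [0.47707164 0.00249168 0.09657209]
```

View pics/tz.png

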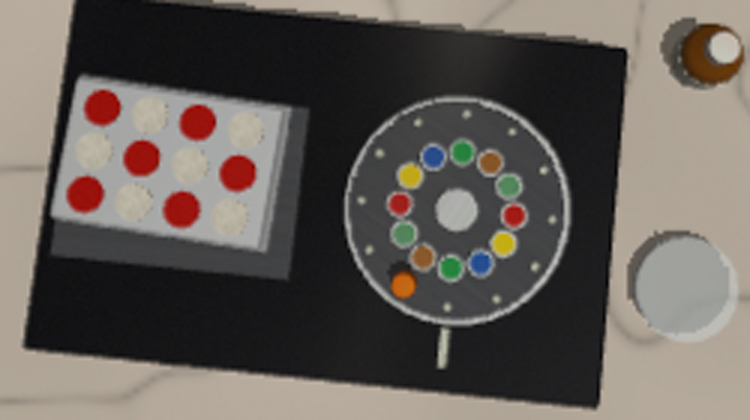

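View pics/sz.png

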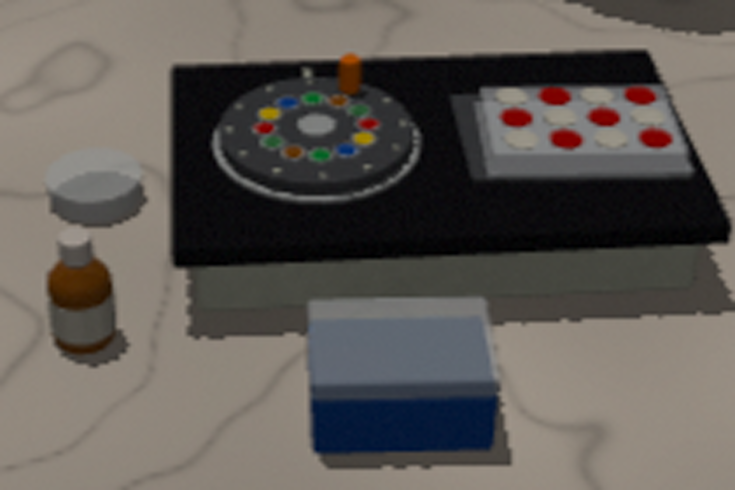

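The post stands 30° clockwise of the mark, so it is in the second stop. Both views put its top at about 0.0966 m. I'm moving the shut gripper toward a point above and behind the post.

carry_out(
  rows=[
    [[-0.023,0.031,0.003],[0,0,0]],
    [[-0.046,0.061,0.006],[0,0,0]],
    [[-0.069,0.092,0.009],[0,0,0]],
    [[-0.092,0.123,0.012],[0,0,-1]],
    [[-0.115,0.154,0.015],[0,0,-2]],
    [[-0.138,0.184,0.018],[0,0,-3]],
    [[-0.161,0.215,0.021],[0,0,-4]],
    [[-0.184,0.246,0.024],[0,0,-5]],
    [[-0.207,0.276,0.027],[0,0,-6]],
    [[-0.23,0.307,0.03],[0,0,-6]],
    [[-0.265,0.323,0.035],[0,0,-6]],
    [[-0.3,0.338,0.04],[0,0,-6]],
    [[-0.335,0.353,0.045],[0,0,-6]],
    [[-0.37,0.368,0.05],[0,0,-6]],
    [[-0.405,0.384,0.055],[0,0,-6]],
    [[-0.44,0.4,0.06],[0,0,-6]],
    [[-0.475,0.415,0.06],[0,0,-6]],
    [[-0.51,0.431,0.06],[0,0,-6]],
    [[-0.536,0.442,0.06],[0,0,-6]],
    [[-0.536,0.442,0.06],[0,0,-6]],
  ],
  gripper=0,
)

```text
clock: 1.92
position: [0.4617, -0.0409, 0.1716]
tcp_rot: [[0.281, 0.96, 0.001], [0.96, -0.281, -0.002], [-0.002, 0.001, -1.0]]
wrist_force: [1.1, -0.2, -0.1]
opening: -0.0
```

Run:
```python
from h import *
s=env.get_state(); print(s['clock'],s['position'],np.round(s['tcp_rot'],3),s['opening'],s['wrist_force'],np.round(s['joints'],1))
im,K,R,c=snap('wrist','w2.png')
for n,P in dict(post=(.477,.002,.096),C=(.5165,-.028,.074)).items(): print(n,proj(K,R,c,P))
t=cv2.imread('pics/top0.png'); g=cv2.cvtColor(t,cv2.COLOR_BGR2GRAY); r=np.zeros_like(g);cv2.circle(r,(322,260),10,255,-1)
h=cv2.cvtColor(t,cv2.COLOR_BGR2HSV)
m=((g>110)&(r>0)&(h[...,1]<60)); p=np.argwhere(m)[:,::-1]; print('boss',len(p),p.mean(0))
d=env.snapshot('top');K=np.array(d['K']);Rw=cv2.Rodrigues(np.array(d['rvec']))[0];print(ray(K,Rw.T,-Rw.T@np.array(d['tvec']).ravel(),p.mean(0),.074))
```

```text
1.9167 [ 0.46171    -0.04085153  0.17161987] [[ 0.281  0.96   0.001]
 [ 0.96  -0.281 -0.002]
 [-0.002  0.001 -1.   ]] -0.0002746300088464798 [ 1.12987533 -0.16221815 -0.10405187] [-12.7  11.   14.1 120.1  -3.3  49.2  77.1]
post [391.26913895 210.94060455]
C [358.78567438 257.90578165]
boss 158 [321.7721519  259.53164557]
[ 0.51709298 -0.02791723  0.074     ]
```

View pics/w2.png

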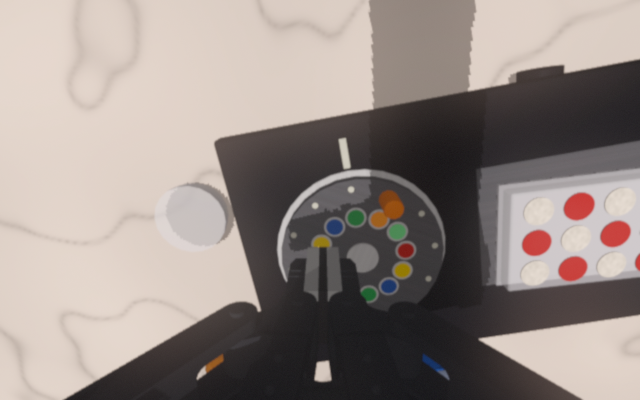

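The wrist view agrees with the measurements: post at (394,209) against a predicted (391,211), and boss at (362,257) against (359,258). The closed fingertips are behind the post, and the way down is clear.

carry_out(
  rows=[
    [[0,0,0.025],[0,0,0]],
    [[0,0,0.05],[0,0,0]],
    [[0,0,0.07],[0,0,0]],
    [[0,0,0.08],[0,0,0]],
    [[0,0,0.086],[0,0,0]],
    [[0,0,0.091],[0,0,0]],
    [[0,0,0.091],[0,0,0]],
    [[0,0,0.091],[0,0,0]],
  ],
)

```text
clock: 2.68
position: [0.4627, -0.034, 0.0809]
tcp_rot: [[0.27, 0.963, 0.001], [0.963, -0.27, 0.0], [0.001, 0.001, -1.0]]
wrist_force: [0.3, -0.0, -0.1]
opening: -0.003
```

```bash
cat > plan.py <<'E'
import sys
from h import *
from scipy.spatial.transform import Rotation as Ro
C=np.array([.5172,-.0275])
def pose(phi,d):
    f=np.radians(phi); r=np.array([-np.cos(f),np.sin(f)]); t=np.array([np.sin(f),np.cos(f)])
    return C+.05*r-d*t, 90-phi
def plan(phis,d,z):
    s=env.get_state(); R=np.array(s['tcp_rot']); p=np.array(s['position'])
    yaw=np.degrees(np.arctan2(R[1,0],R[0,0])); rows=[]
    for f in phis:
        xy,a=pose(f,d); v=R.T@(np.array([*xy,z])-p); rows.append([[*(float(x) for x in v.round(4))],[0,0,round(float(yaw-a),1)]])
    print(p.round(4),'yaw',yaw.round(1),'F',np.round(s['wrist_force'],1)); 
    for r in rows: print(r)
if __name__=='__main__':
    a,b,n,d,z=map(float,sys.argv[1:]); plan(np.linspace(a,b,int(n)+1)[1:],d,z)
E
python3 plan.py 14 32 12 0.0225 0.080; python3 -c "
from h import *
im,K,R,c=snap('scene','s3.png'); cv2.imwrite('pics/s3z.png',cv2.resize(im[130:270,220:430],None,fx=3.5,fy=3.5,interpolation=cv2.INTER_CUBIC))"
```

```text
[ 0.4627 -0.034   0.0809] yaw 74.3 F [ 0.3 -0.  -0.1]
[[-0.0017, 0.0008, 0.0009], [0, 0, -0.2]]
[[-0.0004, 0.0002, 0.0009], [0, 0, 1.3]]
[[0.001, -0.0003, 0.0009], [0, 0, 2.8]]
[[0.0023, -0.0008, 0.0009], [0, 0, 4.3]]
[[0.0037, -0.0013, 0.0009], [0, 0, 5.8]]
[[0.005, -0.0017, 0.0009], [0, 0, 7.3]]
[[0.0064, -0.0021, 0.0009], [0, 0, 8.8]]
[[0.0078, -0.0025, 0.0009], [0, 0, 10.3]]
[[0.0092, -0.0028, 0.0009], [0, 0, 11.8]]
[[0.0106, -0.0031, 0.0009], [0, 0, 13.3]]
[[0.012, -0.0034, 0.0009], [0, 0, 14.8]]
[[0.0134, -0.0036, 0.0009], [0, 0, 16.3]]
```

View pics/s3z.png

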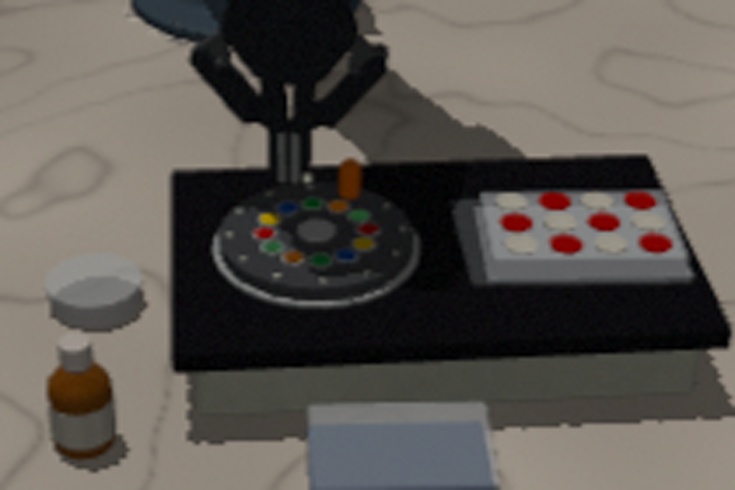

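The fingertip is beside the post at wheel height and nothing is touching. Advancing to find contact.

carry_out(
  rows=[
    [[0.001,0,0.001],[0,0,2.5]],
    [[0.0035,-0.001,0.001],[0,0,5.5]],
    [[0.006,-0.002,0.001],[0,0,8.5]],
    [[0.0085,-0.0025,0.001],[0,0,11.5]],
    [[0.011,-0.003,0.001],[0,0,14]],
    [[0.0135,-0.0035,0.001],[0,0,16.5]],
    [[0.0135,-0.0035,0.001],[0,0,16.5]],
    [[0.0135,-0.0035,0.001],[0,0,16.5]],
  ],
)

```text
clock: 3.4
position: [0.4629, -0.0202, 0.08]
tcp_rot: [[0.532, 0.847, 0.002], [0.847, -0.532, 0.0], [0.001, 0.001, -1.0]]
wrist_force: [0.3, -0.2, -0.1]
opening: 0.003
```

```bash
python3 plan.py 32 52 20 0.0225 0.080
```

```text
[ 0.4629 -0.0202  0.08  ] yaw 57.9 F [ 0.3 -0.2 -0.1]
[[0.0009, -0.0004, -0.0], [0, 0, 0.9]]
[[0.0018, -0.0008, -0.0], [0, 0, 1.9]]
[[0.0027, -0.0012, -0.0], [0, 0, 2.9]]
[[0.0036, -0.0015, -0.0], [0, 0, 3.9]]
[[0.0045, -0.0018, -0.0], [0, 0, 4.9]]
[[0.0054, -0.0021, -0.0], [0, 0, 5.9]]
[[0.0063, -0.0024, -0.0], [0, 0, 6.9]]
[[0.0072, -0.0027, -0.0], [0, 0, 7.9]]
[[0.0082, -0.003, -0.0], [0, 0, 8.9]]
[[0.0091, -0.0032, -0.0], [0, 0, 9.9]]
[[0.01, -0.0035, -0.0], [0, 0, 10.9]]
[[0.0109, -0.0037, -0.0], [0, 0, 11.9]]
[[0.0119, -0.0039, -0.0], [0, 0, 12.9]]
[[0.0128, -0.004, -0.0], [0, 0, 13.9]]
[[0.0138, -0.0042, -0.0], [0, 0, 14.9]]
[[0.0147, -0.0044, -0.0], [0, 0, 15.9]]
[[0.0157, -0.0045, -0.0], [0, 0, 16.9]]
[[0.0166, -0.0046, -0.0], [0, 0, 17.9]]
[[0.0176, -0.0047, -0.0], [0, 0, 18.9]]
[[0.0185, -0.0048, -0.0], [0, 0, 19.9]]
```

No contact yet, so I'm continuing at about 1° per row.

carry_out(
  rows=[
    [[0.001,-0.0005,0],[0,0,1]],
    [[0.002,-0.001,0],[0,0,2]],
    [[0.003,-0.0013,0],[0,0,3]],
    [[0.0036,-0.0015,0],[0,0,4]],
    [[0.0045,-0.0018,0],[0,0,5]],
    [[0.0054,-0.0021,0],[0,0,6]],
    [[0.0063,-0.0024,0],[0,0,7]],
    [[0.0072,-0.0027,0],[0,0,8]],
    [[0.0082,-0.003,0],[0,0,9]],
    [[0.0091,-0.0032,0],[0,0,10]],
    [[0.0091,-0.0032,0],[0,0,10]],
  ],
)

```text
clock: 4.32
position: [0.4638, -0.0117, 0.0791]
tcp_rot: [[0.673, 0.74, -0.001], [0.74, -0.673, -0.001], [-0.001, -0.0, -1.0]]
wrist_force: [-1.6, -4.3, 1.3]
opening: 0.002
```

```bash
python3 plan.py 42 58 8 0.0225 0.080;python3 -c "
from h import *
im,K,R,c=snap('scene','s4.png'); cv2.imwrite('pics/s4z.png',cv2.resize(im[130:270,220:430],None,fx=3.5,fy=3.5,interpolation=cv2.INTER_CUBIC))"
```

```text
[ 0.4638 -0.0117  0.0791] yaw 47.7 F [-1.6 -4.3  1.3]
[[0.0032, -0.0005, -0.0009], [0, 0, 1.7]]
[[0.005, -0.0013, -0.0009], [0, 0, 3.7]]
[[0.0068, -0.0019, -0.0009], [0, 0, 5.7]]
[[0.0086, -0.0025, -0.0009], [0, 0, 7.7]]
[[0.0105, -0.003, -0.0009], [0, 0, 9.7]]
[[0.0123, -0.0034, -0.0009], [0, 0, 11.7]]
[[0.0142, -0.0038, -0.0009], [0, 0, 13.7]]
[[0.0161, -0.0041, -0.0009], [0, 0, 15.7]]
```

View pics/s4z.png

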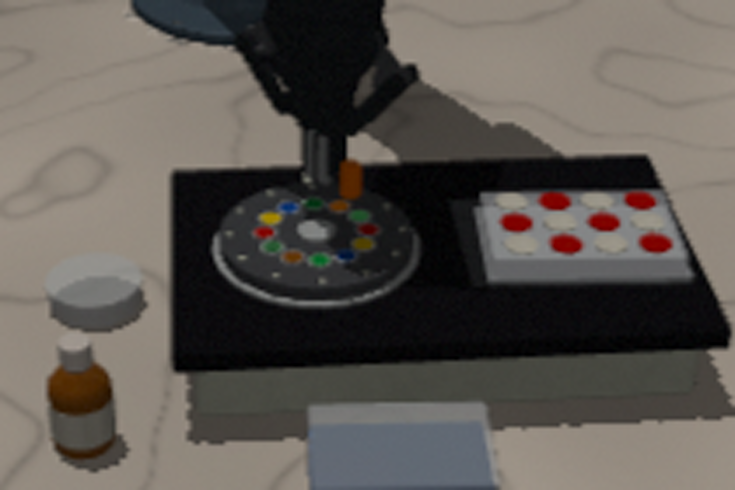

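The fingertip is on the post and it reads about 4.6 N, a gentle compliant contact. The contact distance is about 19 mm. I'll plan from the commanded pose from here on.

```bash
cat > plan2.py <<'E'
import sys
from plan import *
# args: cmd x y z yaw, phis a b n d z
x,y,z,yaw,a,b,n,d,zt=map(float,sys.argv[1:])
f=np.radians(yaw); R=np.array([[np.cos(f),np.sin(f),0],[np.sin(f),-np.cos(f),0],[0,0,-1]])
for ph in np.linspace(a,b,int(n)+1)[1:]:
    xy,an=pose(ph,d); v=R.T@(np.array([*xy,zt])-[x,y,z]); print(ph,[[*(float(q) for q in v.round(4))],[0,0,round(yaw-an,1)]])
print('end',xy.round(4),an)
E
python3 plan2.py .465 -.0108 .08 47.9 38 56 18 .019 .08
```

```text
39.0 [[0.0009, 0.001, 0.0], [0, 0, np.float64(-3.1)]]
40.0 [[0.0018, 0.0007, 0.0], [0, 0, np.float64(-2.1)]]
41.0 [[0.0026, 0.0003, 0.0], [0, 0, np.float64(-1.1)]]
42.0 [[0.0035, -0.0, 0.0], [0, 0, np.float64(-0.1)]]
43.0 [[0.0044, -0.0004, 0.0], [0, 0, np.float64(0.9)]]
44.0 [[0.0053, -0.0007, 0.0], [0, 0, np.float64(1.9)]]
45.0 [[0.0062, -0.001, 0.0], [0, 0, np.float64(2.9)]]
46.0 [[0.0071, -0.0012, 0.0], [0, 0, np.float64(3.9)]]
47.0 [[0.0079, -0.0015, 0.0], [0, 0, np.float64(4.9)]]
48.0 [[0.0088, -0.0018, 0.0], [0, 0, np.float64(5.9)]]
49.0 [[0.0097, -0.002, 0.0], [0, 0, np.float64(6.9)]]
50.0 [[0.0107, -0.0022, 0.0], [0, 0, np.float64(7.9)]]
51.0 [[0.0116, -0.0024, 0.0], [0, 0, np.float64(8.9)]]
52.0 [[0.0125, -0.0026, 0.0], [0, 0, np.float64(9.9)]]
53.0 [[0.0134, -0.0028, 0.0], [0, 0, np.float64(10.9)]]
54.0 [[0.0143, -0.0029, 0.0], [0, 0, np.float64(11.9)]]
55.0 [[0.0152, -0.0031, 0.0], [0, 0, np.float64(12.9)]]
56.0 [[0.0162, -0.0032, 0.0], [0, 0, np.float64(13.9)]]
end [0.4735 0.0033] 34.0
```

carry_out(
  rows=[
    [[0.001,0.0005,0],[0,0,0]],
    [[0.002,0.0005,0],[0,0,0]],
    [[0.0027,0.0003,0],[0,0,0]],
    [[0.0035,0,0],[0,0,0]],
    [[0.0044,-0.0004,0],[0,0,1]],
    [[0.0053,-0.0007,0],[0,0,2]],
    [[0.0062,-0.001,0],[0,0,3]],
    [[0.0071,-0.0012,0],[0,0,4]],
    [[0.008,-0.0015,0],[0,0,5]],
    [[0.0089,-0.0018,0],[0,0,6]],
    [[0.0098,-0.002,0],[0,0,7]],
    [[0.0107,-0.0022,0],[0,0,8]],
    [[0.0116,-0.0024,0],[0,0,9]],
    [[0.0125,-0.0026,0],[0,0,10]],
    [[0.0134,-0.0028,0],[0,0,11]],
    [[0.0134,-0.0028,0],[0,0,11]],
  ],
)

```text
clock: 5.7
position: [0.472, 0.0011, 0.0794]
tcp_rot: [[0.801, 0.598, 0.001], [0.598, -0.801, 0.0], [0.001, 0.0, -1.0]]
wrist_force: [0.3, 0.3, 0.9]
opening: -0.003
```

```bash
cat > look.py <<'E'
import sys
from h import *
n=sys.argv[1]
im,K,R,c=snap('scene','s%s.png'%n); cv2.imwrite('pics/s%sz.png'%n,cv2.resize(im[130:270,220:430],None,fx=3.5,fy=3.5,interpolation=cv2.INTER_CUBIC))
C=np.array([.5172,-.0275])
def rep(nm,im,K,R,c,z):
    h=cv2.cvtColor(im,cv2.COLOR_BGR2HSV); m=cv2.inRange(h,(3,150,90),(22,255,255)); k,l,st,ce=cv2.connectedComponentsWithStats(m)
    for i in range(1,k):
        p=ray(K,R,c,ce[i],z)[:2]-C; r=np.hypot(*p)
        if st[i,4]>8 and r<.09: print(nm,st[i],'r %.3f phi %.1f'%(r,np.degrees(np.arctan2(p[1],-p[0]))%360))
rep('scene',im,K,R,c,.084)
rep('top',*snap('top','t%s.png'%n),.094)
E
python3 look.py 5
```

```text
scene [296 199   4   3   9] r 0.044 phi 225.6
top [337 249   6   6  26] r 0.033 phi 245.0
top [301 265   7   5  24] r 0.030 phi 67.9
```

View pics/s5z.png

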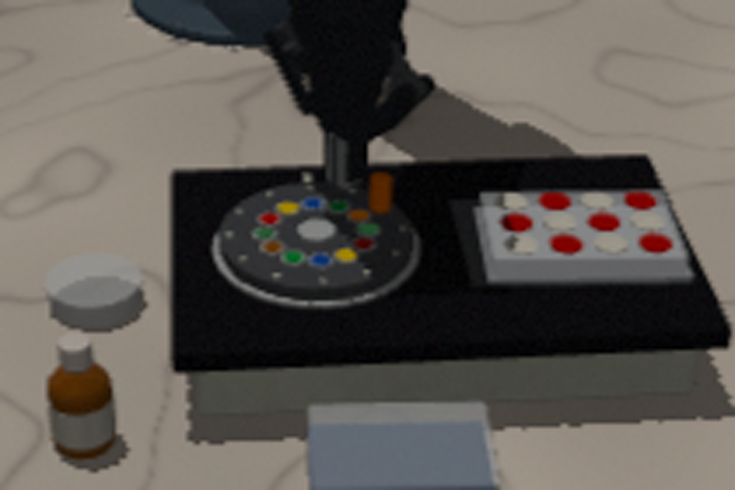

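The first click is done: the wheel snapped on, with the post in the scene view at zoom (381,193), and the force is back to zero. Planning click 2.

```bash
sed -i 's/round(yaw-an,1)/float(round(yaw-an,1))/' plan2.py; sed -i 's/(3,150,90)/(3,120,55)/' look.py
python3 plan2.py .472 .0011 .0797 36.7 53 65 6 .019 .08;python3 plan2.py .472 .0011 .0797 36.7 65 83 13 .019 .08
python3 -c "
from look import *" x | tail -8
```

```text
55.0 [[0.0016, -0.0006, -0.0003], [0, 0, 1.7]]
57.0 [[0.0034, -0.0012, -0.0003], [0, 0, 3.7]]
59.0 [[0.0052, -0.0017, -0.0003], [0, 0, 5.7]]
61.0 [[0.007, -0.0022, -0.0003], [0, 0, 7.7]]
63.0 [[0.0088, -0.0025, -0.0003], [0, 0, 9.7]]
65.0 [[0.0107, -0.0029, -0.0003], [0, 0, 11.7]]
end [0.4788 0.0098] 25.0
66.38461538461539 [[0.012, -0.0031, -0.0003], [0, 0, 13.1]]
67.76923076923077 [[0.0132, -0.0032, -0.0003], [0, 0, 14.5]]
69.15384615384616 [[0.0145, -0.0033, -0.0003], [0, 0, 15.9]]
70.53846153846153 [[0.0158, -0.0034, -0.0003], [0, 0, 17.2]]
71.92307692307692 [[0.0171, -0.0035, -0.0003], [0, 0, 18.6]]
73.3076923076923 [[0.0184, -0.0035, -0.0003], [0, 0, 20.0]]
74.6923076923077 [[0.0197, -0.0035, -0.0003], [0, 0, 21.4]]
76.07692307692308 [[0.021, -0.0035, -0.0003], [0, 0, 22.8]]
77.46153846153847 [[0.0223, -0.0035, -0.0003], [0, 0, 24.2]]
78.84615384615384 [[0.0236, -0.0034, -0.0003], [0, 0, 25.5]]
80.23076923076923 [[0.0249, -0.0032, -0.0003], [0, 0, 26.9]]
81.61538461538461 [[0.0261, -0.0031, -0.0003], [0, 0, 28.3]]
83.0 [[0.0274, -0.0029, -0.0003], [0, 0, 29.7]]
end [0.4922 0.0198] 7.0
scene [326 179   6  12  65] r 0.052 phi 67.1
scene [320 190   6   3  16] r 0.029 phi 97.9
scene [296 199   4   3  12] r 0.043 phi 225.6
top [337 249   6   6  31] r 0.033 phi 245.7
top [301 264   7   6  29] r 0.031 phi 67.6
```

carry_out(
  rows=[
    [[0.0016,-0.0006,0],[0,0,1.7]],
    [[0.0034,-0.0012,0],[0,0,3.7]],
    [[0.0052,-0.0017,0],[0,0,5.7]],
    [[0.007,-0.0022,0],[0,0,7.7]],
    [[0.0088,-0.0025,0],[0,0,9.7]],
    [[0.0107,-0.0029,0],[0,0,11.7]],
    [[0.012,-0.0031,0],[0,0,13]],
    [[0.0132,-0.0032,0],[0,0,14.5]],
    [[0.0145,-0.0033,0],[0,0,16]],
    [[0.0158,-0.0034,0],[0,0,17]],
    [[0.0171,-0.0035,0],[0,0,18.5]],
    [[0.0184,-0.0035,0],[0,0,20]],
    [[0.0197,-0.0035,0],[0,0,21.5]],
    [[0.021,-0.0035,0],[0,0,23]],
    [[0.0223,-0.0035,0],[0,0,24]],
    [[0.0236,-0.0034,0],[0,0,25.5]],
    [[0.0249,-0.0032,0],[0,0,27]],
    [[0.0261,-0.0031,0],[0,0,28.5]],
    [[0.0274,-0.0029,0],[0,0,29.5]],
    [[0.0274,-0.0029,0],[0,0,29.5]],
  ],
)

```text
clock: 7.57
position: [0.4925, 0.0199, 0.0795]
tcp_rot: [[0.992, 0.126, 0.001], [0.126, -0.992, -0.0], [0.001, 0.0, -1.0]]
wrist_force: [1.5, 0.7, 0.1]
opening: -0.003
```

```bash
python3 look.py 6; python3 plan.py 83 95 5 .019 .08;  python3 plan.py 95 113 14 .019 .08
```

```text
scene [330 185   6  12  68] r 0.052 phi 96.4
scene [293 195   5   3  13] r 0.036 phi 247.2
scene [323 194   5   3  13] r 0.037 phi 122.9
top [300 255   5   3   9] r 0.033 phi 101.9
top [338 259   7   6  32] r 0.033 phi 274.5
[0.4919 0.0197 0.0794] yaw 7.3 F [-0.1  0.3 -0.3]
[[0.0025, -0.0008, -0.0006], [0, 0, 2.7]]
[[0.0046, -0.0015, -0.0006], [0, 0, 5.1]]
[[0.0068, -0.0021, -0.0006], [0, 0, 7.5]]
[[0.009, -0.0025, -0.0006], [0, 0, 9.9]]
[[0.0112, -0.0029, -0.0006], [0, 0, 12.3]]
[0.4919 0.0197 0.0794] yaw 7.3 F [-0.1  0.3 -0.3]
[[0.0124, -0.0031, -0.0006], [0, 0, 13.6]]
[[0.0136, -0.0032, -0.0006], [0, 0, 14.9]]
[[0.0148, -0.0033, -0.0006], [0, 0, 16.2]]
[[0.016, -0.0034, -0.0006], [0, 0, 17.4]]
[[0.0171, -0.0035, -0.0006], [0, 0, 18.7]]
[[0.0183, -0.0035, -0.0006], [0, 0, 20.0]]
[[0.0195, -0.0035, -0.0006], [0, 0, 21.3]]
[[0.0207, -0.0035, -0.0006], [0, 0, 22.6]]
[[0.0219, -0.0034, -0.0006], [0, 0, 23.9]]
[[0.0231, -0.0033, -0.0006], [0, 0, 25.2]]
[[0.0243, -0.0032, -0.0006], [0, 0, 26.4]]
[[0.0255, -0.0031, -0.0006], [0, 0, 27.7]]
[[0.0267, -0.0029, -0.0006], [0, 0, 29.0]]
[[0.0279, -0.0028, -0.0006], [0, 0, 30.3]]
```

View pics/s6z.png

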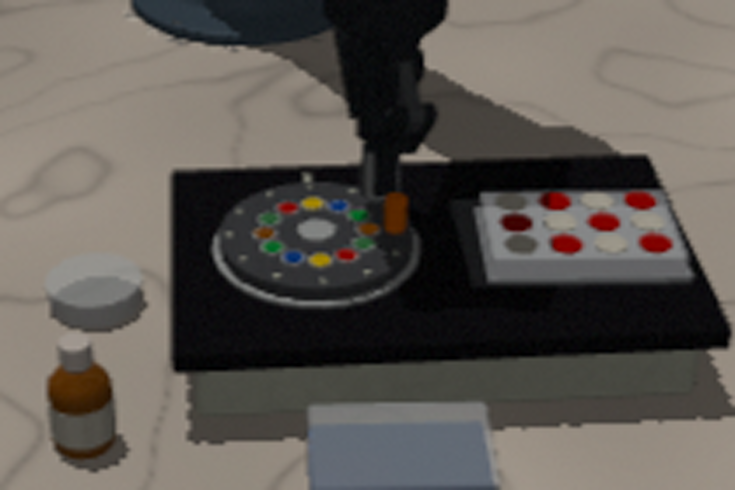

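The second click is done: post at φ≈96.4°, plate untouched, force about zero. Now click 3.

carry_out(
  rows=[
    [[0.0025,-0.0008,0],[0,0,2.5]],
    [[0.0046,-0.0015,0],[0,0,5]],
    [[0.0068,-0.0021,0],[0,0,7.5]],
    [[0.009,-0.0025,0],[0,0,10]],
    [[0.0112,-0.0029,0],[0,0,12.5]],
    [[0.0124,-0.0031,0],[0,0,13.5]],
    [[0.0136,-0.0032,0],[0,0,15]],
    [[0.0148,-0.0033,0],[0,0,16]],
    [[0.016,-0.0034,0],[0,0,17.5]],
    [[0.0171,-0.0035,0],[0,0,18.5]],
    [[0.0183,-0.0035,0],[0,0,20]],
    [[0.0195,-0.0035,0],[0,0,21.5]],
    [[0.0207,-0.0035,0],[0,0,22.5]],
    [[0.0219,-0.0034,0],[0,0,24]],
    [[0.0231,-0.0033,0],[0,0,25]],
    [[0.0243,-0.0032,0],[0,0,26.5]],
    [[0.0255,-0.0031,0],[0,0,27.5]],
    [[0.0267,-0.0029,0],[0,0,29]],
    [[0.0279,-0.0028,0],[0,0,30]],
    [[0.0279,-0.0028,0],[0,0,30]],
  ],
)

```text
clock: 9.33
position: [0.5196, 0.026, 0.0794]
tcp_rot: [[0.922, -0.387, 0.001], [-0.387, -0.922, -0.0], [0.001, -0.0, -1.0]]
wrist_force: [-0.0, 0.5, -0.7]
opening: 0.003
```

```bash
python3 look.py 7; python3 plan.py 113 125 5 .019 .08;  python3 plan.py 125 143 14 .019 .08
```

```text
scene [295 191   4   3  12] r 0.028 phi 273.3
scene [328 191   7  12  70] r 0.051 phi 124.0
scene [322 198   4   3  12] r 0.044 phi 145.3
top [335 268   6   6  32] r 0.032 phi 303.4
[0.5191 0.0259 0.0793] yaw -22.7 F [-0.1 -0.   0.8]
[[0.0022, -0.0008, -0.0007], [0, 0, 2.7]]
[[0.0044, -0.0014, -0.0007], [0, 0, 5.1]]
[[0.0066, -0.002, -0.0007], [0, 0, 7.5]]
[[0.0088, -0.0025, -0.0007], [0, 0, 9.9]]
[[0.011, -0.0029, -0.0007], [0, 0, 12.3]]
[0.5191 0.0259 0.0793] yaw -22.7 F [-0.1 -0.   0.8]
[[0.0121, -0.003, -0.0007], [0, 0, 13.6]]
[[0.0133, -0.0032, -0.0007], [0, 0, 14.9]]
[[0.0145, -0.0033, -0.0007], [0, 0, 16.2]]
[[0.0157, -0.0034, -0.0007], [0, 0, 17.4]]
[[0.0169, -0.0034, -0.0007], [0, 0, 18.7]]
[[0.0181, -0.0034, -0.0007], [0, 0, 20.0]]
[[0.0193, -0.0034, -0.0007], [0, 0, 21.3]]
[[0.0205, -0.0034, -0.0007], [0, 0, 22.6]]
[[0.0217, -0.0034, -0.0007], [0, 0, 23.9]]
[[0.0229, -0.0033, -0.0007], [0, 0, 25.2]]
[[0.0241, -0.0032, -0.0007], [0, 0, 26.4]]
[[0.0253, -0.0031, -0.0007], [0, 0, 27.7]]
[[0.0265, -0.0029, -0.0007], [0, 0, 29.0]]
[[0.0277, -0.0027, -0.0007], [0, 0, 30.3]]
```

View pics/s7z.png

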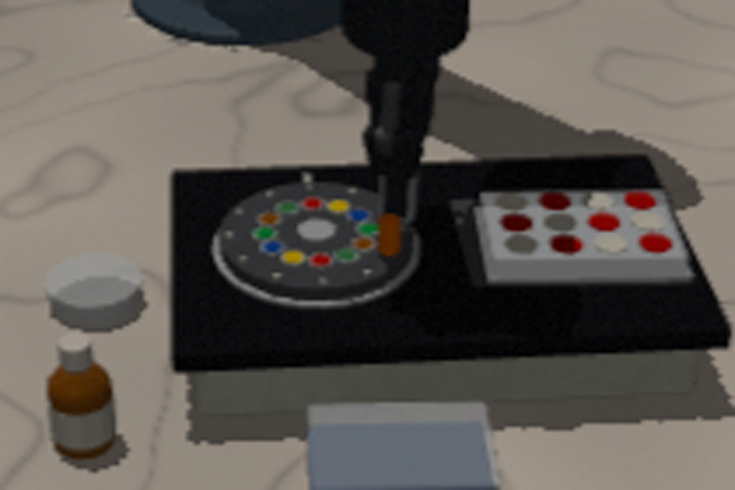

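The third click is done (φ≈124–126°). Now the last one, the same way.

carry_out(
  rows=[
    [[0.0022,-0.0008,0],[0,0,2.5]],
    [[0.0044,-0.0014,0],[0,0,5]],
    [[0.0066,-0.002,0],[0,0,7.5]],
    [[0.0088,-0.0025,0],[0,0,10]],
    [[0.011,-0.0029,0],[0,0,12.5]],
    [[0.0121,-0.003,0],[0,0,13.5]],
    [[0.0133,-0.0032,0],[0,0,15]],
    [[0.0145,-0.0033,0],[0,0,16]],
    [[0.0157,-0.0034,0],[0,0,17.5]],
    [[0.0169,-0.0034,0],[0,0,18.5]],
    [[0.0181,-0.0034,0],[0,0,20]],
    [[0.0193,-0.0034,0],[0,0,21.5]],
    [[0.0205,-0.0034,0],[0,0,22.5]],
    [[0.0217,-0.0034,0],[0,0,24]],
    [[0.0229,-0.0033,0],[0,0,25]],
    [[0.0241,-0.0032,0],[0,0,26.5]],
    [[0.0253,-0.0031,0],[0,0,27.5]],
    [[0.0265,-0.0029,0],[0,0,29]],
    [[0.0275,-0.0027,0],[0,0,30]],
    [[0.0275,-0.0027,0],[0,0,30]],
  ],
)

```text
clock: 11.1
position: [0.5457, 0.0175, 0.0794]
tcp_rot: [[0.605, -0.796, 0.001], [-0.796, -0.605, -0.0], [0.001, -0.0, -1.0]]
wrist_force: [-0.6, -0.1, -0.9]
opening: 0.004
```

```bash
python3 look.py 8
```

```text
scene [300 188   5   3  12] r 0.019 phi 312.1
scene [316 196  11  12  86] r 0.050 phi 155.9
top [327 274   7   7  33] r 0.032 phi 333.9
```

View pics/s8z.png

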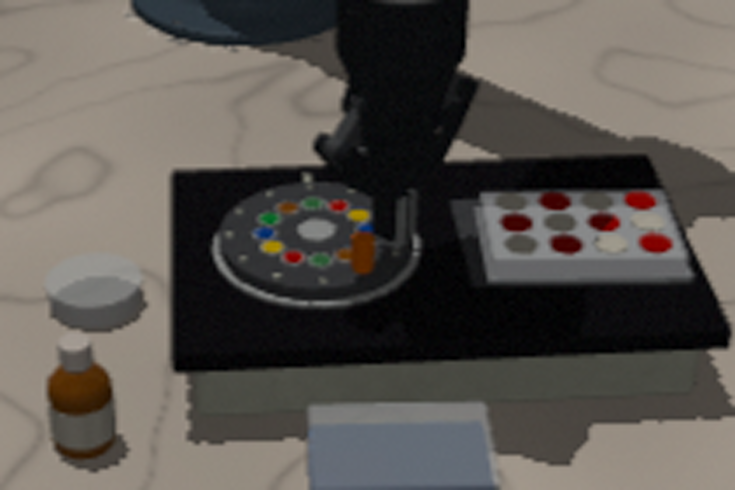

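The fourth click snapped in at φ≈156°. I'm backing off a little, lifting straight up and moving clear.

carry_out(
  rows=[
    [[-0.003,0,0],[0,0,0]],
    [[-0.005,0,0],[0,0,0]],
    [[-0.005,0,-0.01],[0,0,0]],
    [[-0.005,0,-0.03],[0,0,0]],
    [[-0.005,0,-0.06],[0,0,0]],
    [[-0.005,0,-0.09],[0,0,0]],
    [[-0.005,0,-0.12],[0,0,0]],
    [[-0.03,-0.02,-0.14],[0,0,0]],
    [[-0.06,-0.04,-0.14],[0,0,0]],
    [[-0.09,-0.06,-0.14],[0,0,0]],
    [[-0.12,-0.08,-0.14],[0,0,0]],
    [[-0.15,-0.1,-0.14],[0,0,0]],
    [[-0.18,-0.12,-0.14],[0,0,0]],
    [[-0.18,-0.12,-0.14],[0,0,0]],
    [[-0.18,-0.12,-0.14],[0,0,0]],
  ],
)

```text
clock: 12.45
position: [0.531, 0.2366, 0.2195]
tcp_rot: [[0.61, -0.792, -0.0], [-0.792, -0.61, -0.0], [0.0, 0.0, -1.0]]
wrist_force: [-0.2, -1.7, 0.1]
opening: -0.0
```

```bash
python3 look.py 9
python3 - <<'E'
from h import *
for a,b in (('t1','t9'),('s1','s9')):
    A,B=cv2.imread(f'pics/{a}.png'),cv2.imread(f'pics/{b}.png')
    cv2.imwrite(f'pics/cmp{b}.png',np.vstack([cv2.resize(x[130:320,170:430],None,fx=1.55,fy=1.55,interpolation=cv2.INTER_CUBIC) for x in (A,B)]))
s=env.get_state();print(s['clock'],s['position'],s['wrist_force'])
E
```

```text
scene [300 188   5   3  13] r 0.019 phi 311.4
scene [316 196  11  12  89] r 0.050 phi 155.3
top [306 228   9   9  60] r 0.050 phi 156.5
top [311 239   7   6  31] r 0.032 phi 157.8
top [327 274   7   7  33] r 0.032 phi 333.9
12.55 [0.53175647 0.23266474 0.21976014] [-0.67591346  0.38765656  0.21516814]
```

View pics/cmpt9.png

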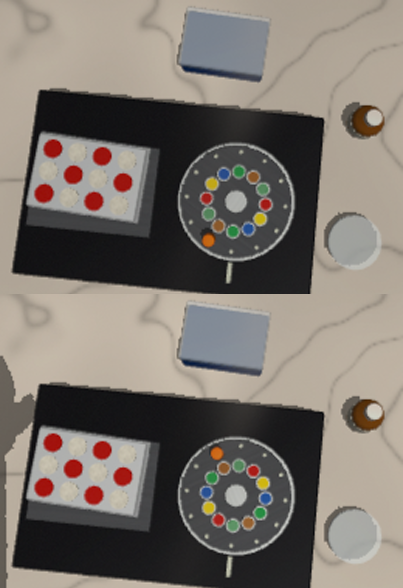

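View pics/cmps9.png

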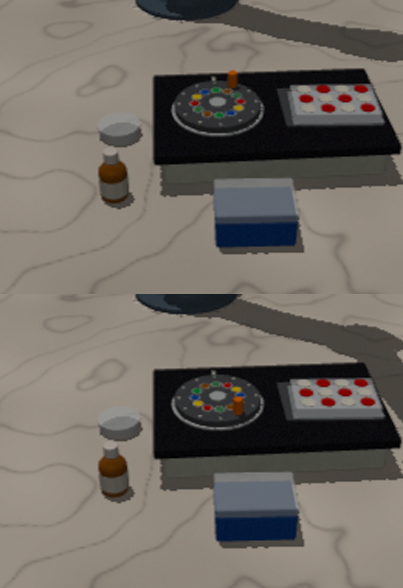

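The before and after pictures show the post moved from 36° to 156.5°. The plate, bottle, dish and box are all where they started, and the arm is clear. Handing in.

```bash
python3 -c "
from cell import env
print(env.finish_job())"
```

```text
the job is handed in; nothing more can be done
None
```

I turned the filter wheel four clicks clockwise, one click at a time, pushing the post from behind with the closed fingertip. Then I backed off, lifted clear and handed the job in at about 12.6 s; no verdict was reported.

- **Wheel:** the last top view puts the post at 156.5°, and the scene view at 155.3°. It started at about 36°, so it turned about 120°. The filters show the same turn, and the post angle held between the last looks.
- **Forces:** the highest wrist force I read was about 5 N, in contact during the first click. I only read it at the end of each move, so brief peaks between readings would not show.
- **Loose things:** by eye, the before and after pictures show the well plate, bottle, dish and tip box in place. I did not measure their positions.
- **Disagreements:** the views differed by 1–2° on the post angle, well inside the 10° allowed. After the third click the top camera could not see the post, so that count rested on the scene view and the filters.

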